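# Raise the fume box window to its mark and start the fan

## Task

With the fingertips beneath the black lip, push the counterweighted window of the small fume box up until the red pointer at the lip's left end is level with the yellow mark on the post; work only from below the lip, without gripping it, touching its metal top or shifting the mark. Then, with the window standing at its mark, press the green button to start the fan and let it go. Do not press the red button, and leave the loose things standing about where they are.

Things in the scene. Friction and masses are not known exactly. Their poses are not given: they have to be found in the camera images.
- fume_box: Grey and white fume box fixed on the bench, 110 deep x 320 wide x 395 mm tall; origin at the centre of its underside, x axis to its back (its front looks along -x), y to its left seen from the robot, z up. The window runs between posts at y = +-124 mm. Only the lip, pointer and mark stand out of the front plane (x = -67 mm). Below the lip is an open gap down to the 18 mm thick floor.
- sash (a joint): Height of the window above its lowest place, 0 to 0.15 m, straight up. The window is balanced by a hidden counterweight, with about 3 N of friction (2 to 5 N push it up); it stays where it is left and does not coast.
- lip_edge (a point): Middle of the lower front edge of the lip, 75 mm above the bench with the window at its lowest; it moves up with the window. The lip runs 85 mm either way along the box's y, stands out 34 mm from the window frame and is 14 mm thick: the lower 10 mm black rubber, the upper 4 mm metal, set 6 mm back from the front edge. Axes as the box.
- lip_under (a point): Middle of the underside of the black rubber part of the lip (36 x 170 x 10 mm): this is what to push, from beneath, on its underside or lower front edge. 18 mm behind the front edge. Axes as the box.
- lip_top (a point): Middle of the top of the metal strip (30 x 166 x 4 mm) on the lip, 14 mm above the underside, not to be touched. Axes as the box.
- pointer (a point): Tip of the red pointer at the lip's left end (towards +y), 5 mm thick, 6 mm above the level of the lip's underside; moves with the window. Axes as the box.
- mark (a point): Inner end of the yellow 5 mm thick mark on a black clip on the left-hand post, right beside the pointer's path, 155 to 220 mm above the bench. Stiff, not to be moved. Axes as the box.
- fan_on (a joint): Travel of the green button, 0 to 0.006 m down; it springs back. About 5 N presses it fully.
- fan_on_top (a point): Centre of the top of the green button, 32 mm across, facing up, 22 mm above the bench, on a low black housing fixed on the bench to the right of the fume box's front. The two buttons stand some 75 mm apart and swap places.
- fan_off (a joint): Travel of the red button, 0 to 0.006 m down. Not to be pressed.
- fan_off_top (a point): Centre of the top of the red button, 32 mm across, 22 mm above the bench, beside the green one.
- circuit_card: Loose green circuit card, 70 x 110 x 15 mm, lying inside the fume box behind the window; origin at the centre of its underside. Bystander.
- flux_jar: Loose orange jar with black lid, 48 x 48 x 62 mm; origin at the centre of its underside. Bystander.
- alcohol_bottle: Loose white bottle with blue cap, 58 x 58 x 131 mm; origin at the centre of its underside. Bystander.
- driver_red: Loose red-handled screwdriver lying on the bench, 24 x 166 x 23 mm, its length along its y; origin at its underside. Bystander.
- yellow_cutters: Loose yellow-handled cutters lying on the bench, 55 x 172 x 15 mm, length along its y; origin at its underside. Bystander.
Not all that is in view belongs to the job. Leave any blue, orange or purple look-alike of the part that bears fan_on alone.

How it is judged:
On the way, in this order (a step that is already met when the one before it is completed fails the run):
1. the fingers push the window up from beneath its black lip (contact force between the fingers and sash_c0 above 0.3 N and distance of pointer from where it was at the start of the episode above 0.012 m), for 0.1 s.
2. the window stands still with its pointer level with the mark and nothing touching it (z of pointer in the frame of mark between -0.009 and 0.009 m and velocity of joint sash between -0.01 and 0.01 m/s and contact force between each of the arm, the fingers and fume_box below 0.1 N), for 0.3 s.
3. the green button is pressed while the window stands at the mark (z of pointer in the frame of mark between -0.009 and 0.009 m and value of joint fan_on above 0.004 m), for 0.05 s.
At the end, for the whole second after the job is handed in: The window stands still with its red pointer within 9 mm of the yellow mark's height, and the green button, pressed after the window was set, is released (z of pointer in the frame of mark between -0.009 and 0.009 m and velocity of joint sash between -0.01 and 0.01 m/s and value of joint fan_on below 0.002 m); the robot touches nothing.
It fails at once if the red button is pressed (value of joint fan_off above 0.003 m).
It fails at once if the green button is pressed before the window has been raised towards its mark (value of joint fan_on above 0.004 m and z of pointer in the frame of mark below -0.012 m).
It fails at once if the top of the lip is touched (the lip is gripped or pushed down) (contact force between any of the fingers, the arm and sash_c1 above 1 N).
It fails at once if the mark is shifted on its post (distance of mark from where it was at the start of the episode above 0.004 m).
It fails at once if a loose bystander is moved more than 20 mm (distance of any of circuit_card, flux_jar, alcohol_bottle, driver_red, yellow_cutters from where it was at the start of the episode above 0.02 m).
It also fails if it takes over 40 s, if anything falls off the work surface, if the arm or the gripper's body presses on something with over 40 N, if the wrist force passes 120 N, or if a joint passes its speed limit or range.

## Robot

A 6-joint arm with a two-finger parallel gripper is mounted at the origin on a cart in front of the work surface, level with it; the furniture and walls round the work are solid. World frame = base frame: x ahead of the robot, y to its left, z up, the work surface at z = 0. Lengths are in m, angles in rad, forces in N, time in s.
With the tool pointing down it reaches from about 0.3 to 0.875 m from the base axis. Payload 6.4 kg.
Tool frame: the origin (TCP) lies at the very end of the fingers, on their centre line; the grasp point (between the pads) lies 19 mm behind it; z points along the fingers, y is the line along which they close (so a half turn about z gives the same grasp; the last joint's range is limited). The gripper opens to 88 mm and grips with 3 to 60 N. Pads are 18 mm wide; open, the fingers measure 123 mm over their backs; the gripper's body (75 mm by 187 mm) begins 45 mm behind the grasp point.
Start: joints at [0.981, 0.181, 1.607, -0, 1.354, -0.206], TCP at [0.215, 0.533, 0.239] pointing down, gripper open.
Joint ranges: [-2.99, 2.99], [-0.89, 2.07], [0.3, 2.58], [-1.14, 4.28], [0, 2.63], [-3.12, 3.12]. Speed limits (rad/s): [2.57, 2.57, 3.01, 3.14, 3.14, 3.14].

## Interface

Orientations are given as [roll, pitch, yaw] about the fixed x, y, z axes, in that order (R = Rz(yaw) Ry(pitch) Rx(roll)).
In Python, from plant import get_state, eyes, ticket gives the robot as it stands.
- The arm moves only by the shell command python3 -m pendant 'ROWS' [OPENING] [FORCE]. ROWS is JSON, a list of rows, each an object with "dp": the shift along the world's x, y, z in cm, a list of three; "spin": the turn about the world's z in degrees. A call has exactly 10 rows; each row is the pose to reach, as a shift and turn from the pose commanded when the call began; what a row does not reach only later rows make up. A row lasts 1/10 s, in which the tool goes at most 50 mm and 8.59 degrees, less where a joint would pass 70% of its speed; a pose out of reach is approached as far as the arm can. A call with a gripper value outside its range is refused whole. OPENING is the closure, from -1 (fully open) to 1 (shut), set as the call begins (- or left out, the last holds). The fingers move at their own pace and stop on an object; FORCE is the grip in N (left out, the last holds). Time passes only in rows, so rows that repeat a pose let the fingers close, or fill a call up. It gives the time, the measured TCP pose, the force, the opening and the grip force at its end, in the units of the state.
- get_state(): the state, without advancing time (a new reading comes with each control period).
- eyes.get_image(name): name is "scene" or "top" or "wrist"; returns the picture (384x512x3 uint8, red, green, blue); there is no depth.
- eyes.camera_model(name): a dict with "vfov" (degrees; the focal length in pixels is half the picture's height over the tangent of half this angle, whatever the lens; pixels are square), "cx", "cy" (the principal point, pixels), "extrinsics" (4x4, takes a point from camera to world coordinates). Camera axes: x right, y down, z forward; pixel columns grow to the right and rows downward; lengths in m; the calibration is good to about 2 mm. A picture is of the moment at which its call begins: read the wrist's pose just before it. camera_model takes no time and is no camera call; for the wrist camera it gives the pose at the moment of the call.
- ticket.job_done(): hands the job in; it is judged then, once.
The state is a dict: "time": time; "qpos": joint angles; "dq": joint speeds; "effort": joint torques, N m; "position": TCP position; "orientation": TCP orientation; "contact_force": force on the tool from outside, world axes, zero at the start; "ft_torque": the same for the moment, N m; "width": finger opening in m; "grip_force": force on a finger pad.
Only numpy, scipy, OpenCV 4.12 (cv2) and the standard library are available. Lean on these libraries where they do the work, as an engineer would, in place of code of your own. Each camera call takes 0.05 s, during which the arm holds its last target. There are 200 camera calls.

## Working session

There is one attempt and no reset: what is moved stays moved. The work goes in short steps, Python scripts to look and compute and a shell command to move; the robot and the scene stay as the last step left them, time stands still between calls to the robot, and variables do not carry over. Pictures are saved under pics/ and viewed, at most 11 in all, crops included, and the job is handed in when it is done.

```bash
ls; mkdir -p pics; cat > h.py <<'E'
import numpy as np, cv2
from plant import get_state, eyes, ticket
def snap(n):
    m=eyes.camera_model(n); im=eyes.get_image(n); return im,m
def ray(m,u,v):
    f=192/np.tan(np.radians(m["vfov"])/2); T=np.array(m["extrinsics"])
    d=T[:3,:3]@np.array([(u-m["cx"])/f,(v-m["cy"])/f,1]); return T[:3,3],d/np.linalg.norm(d)
def plane(m,u,v,z):
    o,d=ray(m,u,v); return o+d*(z-o[2])/d[2]
def two(r1,r2):
    (a,d),(b,e)=r1,r2
    s=np.linalg.lstsq(np.array([d,-e]).T,b-a,rcond=None)[0]
    p,q=a+s[0]*d,b+s[1]*e; return (p+q)/2,np.linalg.norm(p-q)
def proj(m,p):
    f=192/np.tan(np.radians(m["vfov"])/2); T=np.array(m["extrinsics"])
    c=T[:3,:3].T@(np.array(p)-T[:3,3]); return c[0]/c[2]*f+m["cx"],c[1]/c[2]*f+m["cy"]
E
python3 - <<'E'
from h import *
for n in("scene","top"):
    im,m=snap(n); np.save(n+".npy",im); print(n,m["vfov"],m["cx"],m["cy"],np.round(m["extrinsics"],3).tolist())
    cv2.imwrite(f"pics/{n}0.png",cv2.resize(im[...,::-1],(800,600),interpolation=cv2.INTER_CUBIC))
s=get_state();print(s["time"],s["position"],s["orientation"],s["width"],s["contact_force"])
E
```

```text
pics
scene 49.10147449412513 243.152874989621 191.46159742248938 [[-0.752, -0.345, 0.562, -0.414], [-0.659, 0.373, -0.653, 1.041], [0.016, -0.862, -0.508, 0.913], [0.0, 0.0, 0.0, 1.0]]
top 56.96660362443348 251.8794678936575 191.44117958241233 [[0.006, -0.997, 0.082, 0.381], [-1.0, -0.005, 0.007, 0.03], [-0.006, -0.082, -0.997, 1.272], [0.0, 0.0, 0.0, 1.0]]
0.1 [0.21501075 0.53276978 0.23792155] [-3.14008155e+00 -3.05520198e-04  2.75782398e+00] 0.08827858138752306 [0.34998949 0.40093282 0.92468153]
```

View pics/scene0.png

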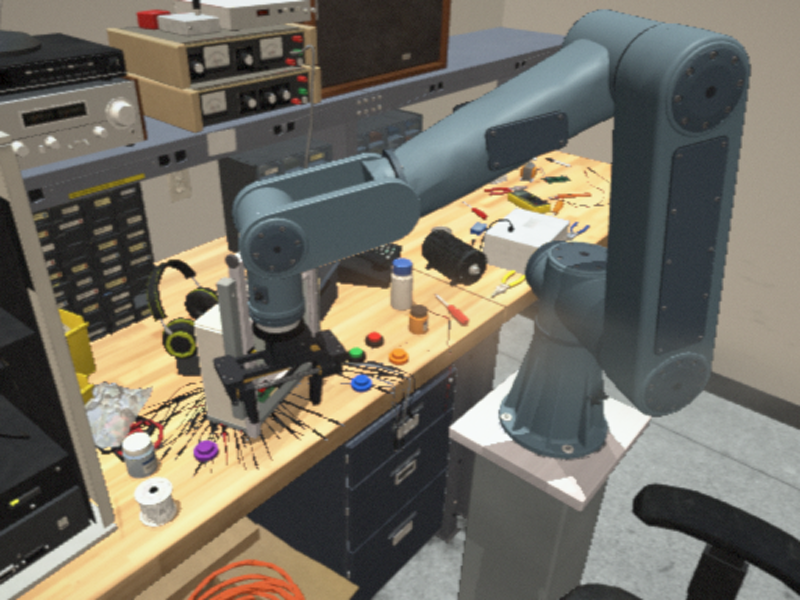

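View pics/top0.png

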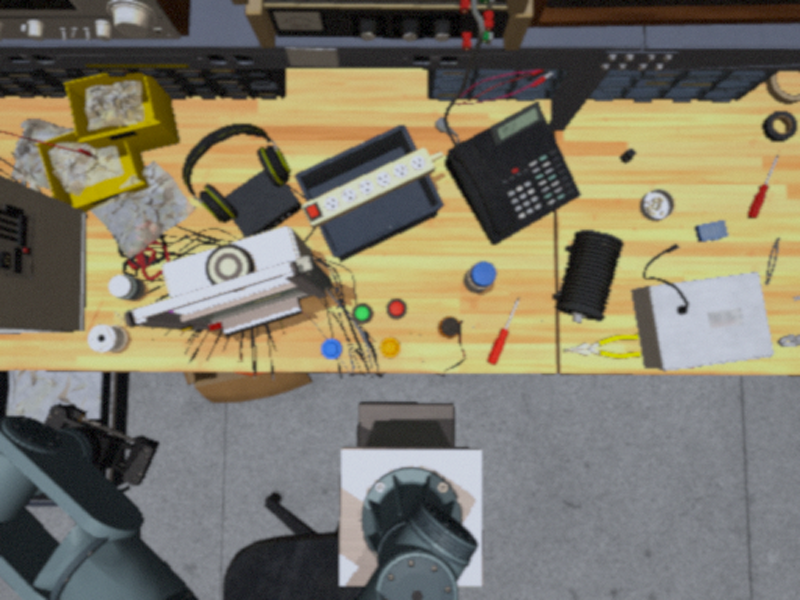

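The top view (800x600) shows the green button at (363,313), red at (397,308), blue look-alike at (332,349) and orange at (390,347). The lip runs from about (225,330) to (300,310), with the red pointer near (215,327). The purple look-alike shows only in the scene view, at (205,450). There the green button is at (356,354), red at (374,339), and the gripper hides the box.

Candidates for fan_on are green, red, blue, orange and purple. I choose green. Next I'll measure the positions.

```bash
python3 - <<'E'
from h import *
k=512/800
t=eyes.camera_model("top"); s=eyes.camera_model("scene")
im=np.load("top.npy"); hsv=cv2.cvtColor(im,cv2.COLOR_RGB2HSV)
def blob(hsv,lo,hi,c,r=14):
    m=cv2.inRange(hsv,lo,hi); w=np.zeros_like(m); cv2.circle(w,(int(c[0]),int(c[1])),r,255,-1); M=cv2.moments(m&w,True)
    return (M["m10"]/M["m00"],M["m01"]/M["m00"],M["m00"]) if M["m00"] else None
for n,lo,hi,c,z in [("green",(40,80,40),(85,255,255),(363*k,313*k),.022),("red",(0,120,60),(8,255,255),(397*k,308*k),.022),("blue",(100,100,60),(125,255,255),(332*k,349*k),.022),("orange",(9,160,100),(25,255,255),(390*k,347*k),.022),("ptr",(0,120,60),(10,255,255),(215*k,327*k),.081)]:
    b=blob(hsv,lo,hi,c); print(n,b, b and plane(t,b[0],b[1],z).round(4))
for n,u,v,z in [("postL",135,320,.395),("postR",305,265,.395),("lipR",300,310,.089),("lipL",225,332,.089),("edge",400,372,0),("bottle",481,277,.131),("jar",450,327,.062)]:
    print(n,plane(t,u*k,v*k,z).round(3))
cv2.imwrite("pics/topcrop.png",cv2.resize(im[140:240,70:270,::-1],(800,400),interpolation=cv2.INTER_CUBIC))
w=eyes.get_image("wrist"); cv2.imwrite("pics/w0.png",w[...,::-1])
E
```

```text
green (231.3734939759036, 199.7710843373494, 83.0) [0.4545 0.1114 0.022 ]
red (253.4814814814815, 196.8148148148148, 81.0) [0.4654 0.0332 0.022 ]
blue (211.65573770491804, 222.827868852459, 122.0) [0.3729 0.18   0.022 ]
orange (249.18840579710144, 221.90579710144928, 138.0) [0.3768 0.0479 0.022 ]
ptr (137.11111111111111, 208.88888888888889, 36.0) [0.4186 0.425  0.081 ]
postL [0.418 0.448 0.395]
postR [0.508 0.179 0.395]
lipR [0.454 0.239 0.089]
lipL [0.406 0.399 0.089]
edge [0.319 0.023 0.   ]
bottle [ 0.523 -0.143  0.131]
jar [ 0.421 -0.085  0.062]
```

View pics/topcrop.png

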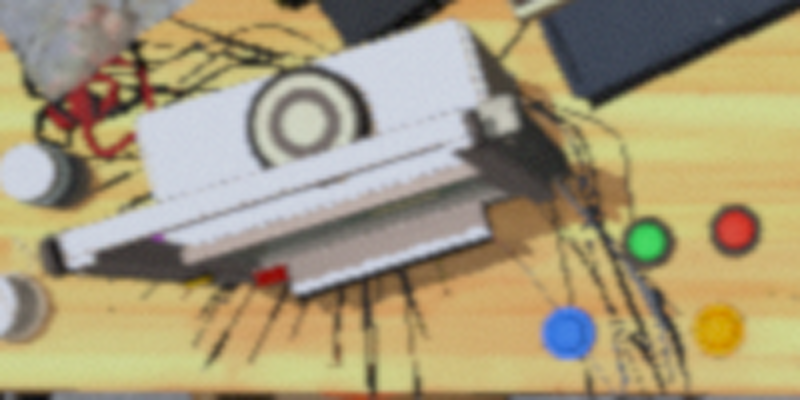

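View pics/w0.png

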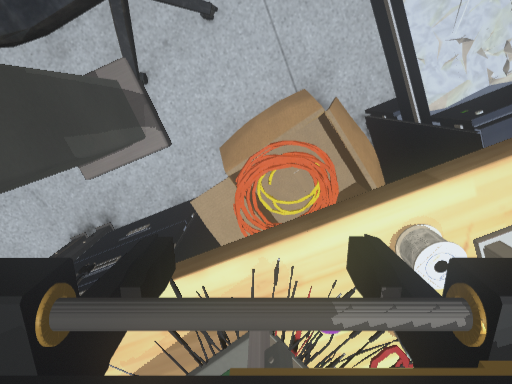

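The top crop shows the lip's black front edge from crop pixel (298,297) to (490,238), the red pointer at (271,275) and the yellow mark at (198,282). The green button is clear at (648,240). The wrist view shows the fingers over the bench edge with free space in front of the box. I'll move the arm to the right to free the scene camera's view.

```bash
python3 -m pendant '[{"dp":[0.5,-4,2],"spin":0},{"dp":[1,-8,4],"spin":0},{"dp":[2,-13,6],"spin":0},{"dp":[3,-17,8],"spin":0},{"dp":[4,-21,10],"spin":0},{"dp":[5,-26,12],"spin":0},{"dp":[6,-30,14],"spin":0},{"dp":[7,-35,14],"spin":0},{"dp":[8,-40,14],"spin":0},{"dp":[9,-44,14],"spin":0}]' 1
python3 - <<'E'
from h import *
im,m=snap("scene"); np.save("scene.npy",im)
cv2.imwrite("pics/s1.png",cv2.resize(im[120:300,70:310,::-1],(800,600),interpolation=cv2.INTER_CUBIC))
s=get_state();print(s["time"],s["position"],s["orientation"],s["width"],s["contact_force"])
t=eyes.camera_model("top")
L=plane(t,144.5,214.2,.085);R=plane(t,192.5,199.5,.085);print(L,R,np.linalg.norm(L-R),np.degrees(np.arctan2(L[1]-R[1],L[0]-R[0])))
E
```

```text
time: 1.15
position: [0.305, 0.0913, 0.3789]
orientation: [3.141, 0.002, 2.758]
contact_force: [1.4, 0.1, 0.5]
width: 0.0101
grip_force: 0.0
1.2 [0.30682561 0.08514231 0.37860558] [-3.13816355e+00  2.36011011e-03  2.74813784e+00] 0.006061352171312617 [ 0.91348653 -1.12842764  1.21247823]
[0.40081075 0.39830842 0.085     ] [0.4510501  0.23809368 0.085     ] 0.16790698397977852 107.41012378422613
```

View pics/s1.png

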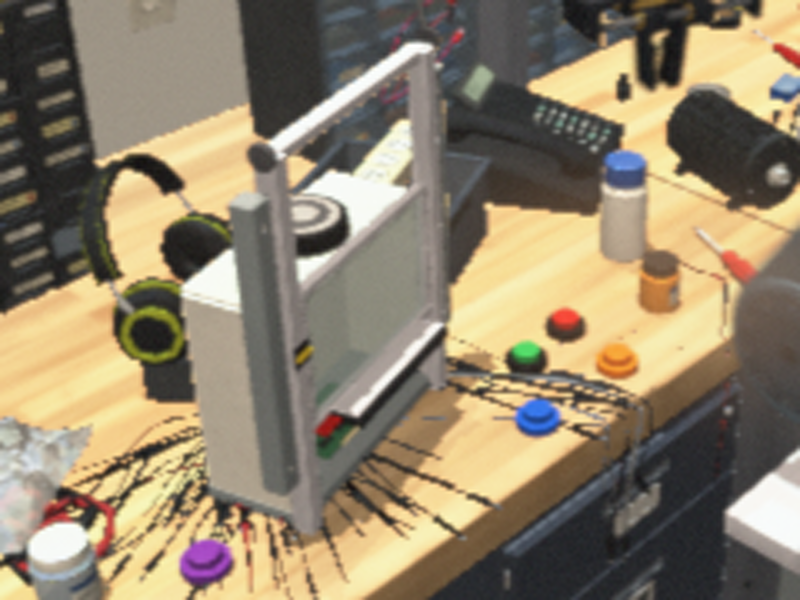

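The scene crop shows the yellow mark on its black clip at (303,353), the red pointer at (328,425) and the lip from (345,410) to (443,335). Green is at (526,352) and red at (566,322). I'll triangulate the mark and pointer.

```bash
python3 - <<'E'
from h import *
t=eyes.camera_model("top"); s=eyes.camera_model("scene")
T=cv2.cvtColor(np.load("top.npy"),cv2.COLOR_RGB2HSV);S=cv2.cvtColor(np.load("scene.npy"),cv2.COLOR_RGB2HSV)
def blob(h,lo,hi,c,r):
    m=cv2.inRange(h,lo,hi); w=np.zeros_like(m); cv2.circle(w,c,r,255,-1); y,x=np.nonzero(m&w); return x.mean(),y.mean(),len(x),x.min(),x.max(),y.min(),y.max()
k=.3
Y=((22,140,80),(34,255,255));Rd=((0,130,60),(8,255,255))
res={}
for n,(lo,hi),ct,cs in [("mark",Y,(119,210),(161,226)),("ptr",Rd,(138,209),(168,247))]:
    a=blob(T,lo,hi,ct,6);b=blob(S,lo,hi,cs,7);print(n,a,b)
    p,e=two(ray(t,*a[:2]),ray(s,*b[:2]));res[n]=p;print(p.round(4),e.round(4))
L=np.array([.4008,.3983,.075]);R=np.array([.45105,.2381,.075]);c=(L+R)/2
a=np.radians(17.4);ex=np.array([np.cos(a),np.sin(a),0]);ey=np.array([-np.sin(a),np.cos(a),0])
for n in res:d=res[n]-c;print(n,"box rel lip edge",(d@ex).round(4),(d@ey).round(4),d[2].round(4))
# single view height: intersect rays with vertical line plane x_box
for n,m,u in [("mark",s,blob(S,*Y,(161,226),7)),("ptr",s,blob(S,*Rd,(168,247),7))]:
    o,d=ray(m,*u[:2])
    for off in (.0,.01,.02):
        lam=((c+off*ex-o)@ex)/(d@ex);q=o+lam*d;print(n,off,q.round(4),((q-c)@ey).round(4))
for n,lohi,cs in [("green",((40,80,40),(85,255,255)),(228,225)),("red",((0,130,60),(8,255,255)),(240,216))]:
    b=blob(S,*lohi,cs,8);print(n,plane(s,b[0],b[1],.020).round(4))
E
```

```text
mark (np.float64(119.0), np.float64(210.07142857142858), 14, np.int64(116), np.int64(122), np.int64(209), np.int64(211)) (np.float64(160.66666666666666), np.float64(225.86666666666667), 15, np.int64(159), np.int64(163), np.int64(224), np.int64(228))
[0.4126 0.4402 0.2057] 0.0049
ptr (np.float64(137.1290322580645), np.float64(208.90322580645162), 31, np.int64(133), np.int64(141), np.int64(207), np.int64(211)) (np.float64(168.42424242424244), np.float64(247.0909090909091), 33, np.int64(165), np.int64(172), np.int64(244), np.int64(250))
[0.4188 0.4161 0.1115] 0.0034
mark box rel lip edge 0.0238 0.1204 0.1307
ptr box rel lip edge 0.0225 0.0956 0.0365
mark 0.0 [0.3792 0.4673 0.2363] 0.1562
mark 0.01 [0.3928 0.4575 0.2248] 0.1428
mark 0.02 [0.4063 0.4477 0.2132] 0.1294
ptr 0.0 [0.3872 0.4418 0.1434] 0.1296
ptr 0.01 [0.4009 0.4316 0.1303] 0.1157
ptr 0.02 [0.4146 0.4213 0.1171] 0.1018
green [0.4563 0.1162 0.02  ]
red [0.4665 0.0393 0.02  ]
```

The pointer triangulates to z≈0.11, so the window starts about 30 mm above its lowest place. The tool can only point down, so I'll push on the lower front edge of the rubber with the back of one open finger. The closing line goes along the box normal, so the wrist stays clear of the posts.

```bash
python3 - <<'E'
from h import *
t=eyes.camera_model("top"); s=eyes.camera_model("scene")
for z in(.085,.1155):
    L=plane(t,144.5,214.2,z);R=plane(t,192.5,199.5,z);c=(L+R)/2;print(z,c.round(4),np.linalg.norm(L-R).round(4),np.degrees(np.arctan2(L[1]-R[1],L[0]-R[0])).round(1))
    print([((np.array(proj(s,p))-[70,120])/.3).round(0) for p in(L,R)])
for z in(.081,.1115):print("ptr",z,((np.array(proj(s,plane(t,137.13,208.9,z)))-[70,120])/.3).round(0))
L=plane(t,144.5,214.2,.1155);R=plane(t,192.5,199.5,.1155);c=(L+R)/2
a=np.arctan2(-(R-L)[0]*-1,(L-R)[1]);a=np.radians(17.4);ex=np.array([np.cos(a),np.sin(a),0]);ey=np.array([-np.sin(a),np.cos(a),0])
P=c-.03*ey;st=get_state();p=st["position"]
for off in(.0615,.0815,.12):print(off,(P-off*ex).round(4),(100*(P-off*ex-p)).round(1))
print(p,np.degrees(st["orientation"]))
W=np.array(eyes.camera_model("wrist")["extrinsics"]);print((W[:3,3]-p).round(3))
E
```

```text
0.085 [0.4259 0.3182 0.085 ] 0.1679 107.4
[array([360., 446.]), array([446., 351.])]
0.1155 [0.4248 0.3108 0.1155] 0.1636 107.4
[array([366., 415.]), array([450., 325.])]
ptr 0.081 [325. 455.]
ptr 0.1115 [332. 424.]
0.0615 [0.3751 0.2638 0.1155] [  6.8  17.9 -26.3]
0.0815 [0.356  0.2578 0.1155] [  4.9  17.3 -26.3]
0.12 [0.3192 0.2463 0.1155] [  1.2  16.1 -26.3]
[0.30682561 0.08514231 0.37860558] [-1.79803527e+02  1.35224348e-01  1.57456700e+02]
[-0.069  0.028  0.146]
```

```bash
python3 -m pendant '[{"dp":[0.1,1.5,-2],"spin":-6},{"dp":[0.2,3,-4],"spin":-12},{"dp":[0.3,5,-6],"spin":-18},{"dp":[0.5,7,-8],"spin":-25},{"dp":[0.7,9,-10],"spin":-32},{"dp":[0.9,11,-12],"spin":-39},{"dp":[1.1,13,-14],"spin":-45},{"dp":[1.3,14.5,-16],"spin":-49},{"dp":[1.4,15.3,-17.8],"spin":-50.5},{"dp":[1.4,15.3,-17.8],"spin":-50.5}]' -1 60
python3 - <<'E'
from h import *
im,m=snap("wrist");s=get_state();print(s["time"],s["position"],np.degrees(s["orientation"]),s["width"],s["contact_force"])
np.save("w1.npy",im);np.save("w1m.npy",m["extrinsics"]);print(m)
cv2.imwrite("pics/w1.png",im[...,::-1])
E
```

```text
time: 2.2
position: [0.3173, 0.2464, 0.1982]
orientation: [-3.136, 0.0, 1.878]
contact_force: [-0.6, -0.6, 0.4]
width: 0.0841
grip_force: 0.0
2.25 [0.31812264 0.24621879 0.19969326] [-1.79804066e+02  1.58873963e-02  1.07622016e+02] 0.08703383022982374 [ 0.53251051 -0.82495553  0.17091979]
{'vfov': 62.41629754665679, 'cx': 260.5534208109141, 'cy': 195.28734318923125, 'extrinsics': array([[ 0.95304292,  0.29142724,  0.0823368 ,  0.29502783],
       [ 0.30278649, -0.91211515, -0.27634453,  0.31681542],
       [-0.00543368,  0.28829868, -0.95752512,  0.34405849],
       [ 0.        ,  0.        ,  0.        ,  1.        ]])}
```

View pics/w1.png

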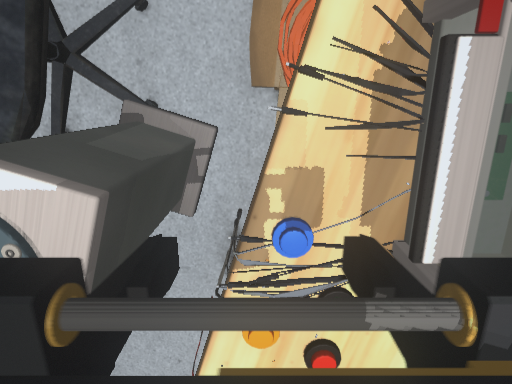

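The wrist view shows the lip's black front edge running from about (441,33) to (409,262), the pointer at (490,15), and the open right-hand finger just left of the lip with its tip near (345–380,237). I'll locate the lip and the fingertip in this view.

```bash
python3 - <<'E'
from h import *
im=np.load("w1.npy");m=eyes.camera_model("wrist");st=get_state();p=np.array(st["position"]);yaw=st["orientation"][2]
yt=np.array([np.sin(yaw),-np.cos(yaw),0]);xt=np.array([np.cos(yaw),np.sin(yaw),0]);print("closing dir",np.degrees(np.arctan2(yt[1],yt[0])))
for q in(.0435,.0615):
  for x in(-.009,.009):
    for z in (0,.02,.045):print(q,x,z,np.round(proj(m,p+q*yt+x*xt+[0,0,z]),0))
g=cv2.cvtColor(im,cv2.COLOR_RGB2GRAY)
for r in(60,110,160,200,230):print(r,g[r,395:475].tolist()[::2])
E
```

```text
closing dir 17.622015822953788
0.0435 -0.009 0 [346. 268.]
0.0435 -0.009 0.02 [358. 290.]
0.0435 -0.009 0.045 [377. 328.]
0.0435 0.009 0 [349. 236.]
0.0435 0.009 0.02 [361. 254.]
0.0435 0.009 0.045 [382. 286.]
0.0615 -0.009 0 [381. 268.]
0.0615 -0.009 0.02 [397. 290.]
0.0615 -0.009 0.045 [424. 328.]
0.0615 0.009 0 [385. 236.]
0.0615 0.009 0.02 [402. 254.]
0.0615 0.009 0.045 [431. 287.]
60 [122, 127, 127, 127, 128, 129, 129, 130, 135, 137, 138, 139, 137, 136, 133, 132, 132, 77, 68, 71, 76, 62, 43, 45, 53, 58, 62, 62, 60, 77, 177, 229, 229, 229, 229, 229, 216, 166, 168, 166]
110 [140, 138, 136, 87, 62, 63, 65, 84, 125, 133, 134, 133, 133, 123, 69, 70, 72, 85, 45, 46, 53, 58, 62, 62, 59, 81, 187, 231, 231, 231, 231, 231, 189, 171, 171, 165, 168, 168, 170, 171]
160 [135, 135, 136, 138, 143, 144, 145, 146, 147, 149, 80, 70, 71, 85, 49, 48, 51, 59, 64, 64, 64, 84, 187, 231, 232, 232, 232, 192, 170, 173, 169, 167, 171, 172, 172, 172, 167, 167, 166, 165]
200 [147, 148, 147, 146, 141, 137, 135, 97, 71, 72, 84, 49, 48, 52, 61, 64, 63, 64, 103, 216, 232, 232, 232, 231, 172, 171, 170, 167, 170, 170, 170, 172, 169, 165, 165, 164, 167, 169, 160, 160]
230 [137, 135, 132, 129, 128, 81, 69, 71, 86, 47, 47, 54, 59, 63, 63, 66, 155, 229, 232, 231, 231, 221, 170, 170, 166, 167, 169, 167, 169, 170, 164, 164, 164, 166, 169, 161, 158, 127, 127, 128]
```

```bash
python3 - <<'E'
from h import *
m=eyes.camera_model("wrist");p=np.array(get_state()["position"])
a=np.radians(17.4);ex=np.array([np.cos(a),np.sin(a),0]);ey=np.array([-np.sin(a),np.cos(a),0])
print("tcp n,t",p@ex,p@ey)
for zu in(.075,.09,.095,.1,.105,.11):
    P=[plane(m,u,v,zu+.014) for u,v in((454.5,60),(446,110),(437.5,160),(431,200),(426.5,230))]
    F=[plane(m,u,v,zu+.010) for u,v in((445,60),(429.5,160))]
    e=np.polyfit([q[1] for q in P],[q[0] for q in P],1)
    tp=plane(eyes.camera_model("top"),168.5,206.85,zu+.010)
    C=plane(m,460,36,zu+.014)
    print(zu,"metal n",np.round([q@ex-.006 for q in P],4),"front",np.round([q@ex for q in F],4),"yaw",-np.degrees(np.arctan(e[0])).round(2),"top n,t",(tp@ex).round(4),(tp@ey).round(4),"corner t",(C@ey-.083).round(4))
E
```

```text
tcp n,t 0.3771949121713607 0.1398202496294924
0.075 metal n [0.5146 0.5145 0.5144 0.5146 0.5151] front [0.5157 0.5161] yaw 17.53 top n,t 0.5016 0.1764 corner t 0.1761
0.09 metal n [0.5062 0.5061 0.506  0.5062 0.5066] front [0.5077 0.508 ] yaw 17.53 top n,t 0.5 0.1731 corner t 0.1734
0.095 metal n [0.5034 0.5033 0.5032 0.5034 0.5038] front [0.505  0.5054] yaw 17.53 top n,t 0.4994 0.172 corner t 0.1726
0.1 metal n [0.5006 0.5005 0.5004 0.5006 0.501 ] front [0.5023 0.5027] yaw 17.53 top n,t 0.4989 0.1709 corner t 0.1717
0.105 metal n [0.4978 0.4977 0.4976 0.4978 0.4982] front [0.4997 0.5   ] yaw 17.53 top n,t 0.4983 0.1698 corner t 0.1708
0.11 metal n [0.495  0.4949 0.4948 0.495  0.4954] front [0.497  0.4973] yaw 17.53 top n,t 0.4978 0.1687 corner t 0.1699
```

The wrist and top views agree: the lip underside is at z≈0.104, the front edge lies 0.4985 m along the box normal, and the yaw is 17.5°. I'll drop the tips just below the underside and stop about 5 mm short of the lip.

```bash
python3 -m pendant '[{"dp":[0,0,-3],"spin":0},{"dp":[0,0,-6],"spin":0},{"dp":[0,0,-9],"spin":0},{"dp":[1,0.3,-10.2],"spin":0},{"dp":[2.2,0.7,-10.2],"spin":0},{"dp":[3.4,1.1,-10.2],"spin":0},{"dp":[4.4,1.4,-10.2],"spin":0},{"dp":[5,1.6,-10.2],"spin":0},{"dp":[5.2,1.65,-10.2],"spin":0},{"dp":[5.2,1.65,-10.2],"spin":0}]' -1 60
python3 - <<'E'
from h import *
im,m=snap("wrist");s=get_state();p=np.array(s["position"]);print(s["time"],p,np.degrees(s["orientation"]),s["width"],s["contact_force"])
a=np.radians(17.5);print("n",p@[np.cos(a),np.sin(a),0])
np.save("w2.npy",im);cv2.imwrite("pics/w2.png",im[...,::-1])
E
```

```text
time: 3.25
position: [0.3716, 0.2628, 0.099]
orientation: [3.141, -0.0, 1.876]
contact_force: [-1.0, -0.6, -0.5]
width: 0.088
grip_force: 0.0
3.3 [0.37111284 0.26266377 0.09881243] [-1.79986583e+02  1.59905319e-03  1.07519547e+02] 0.08806157131460933 [-0.42500183  0.19241434  0.25973472]
n 0.43292112412482936
```

View pics/w2.png

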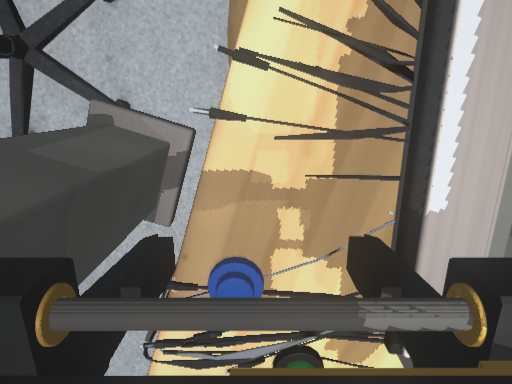

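The wrist view shows the finger tip (corner near (385,237)) just in front of the lip's black front face (x≈400–415), a few mm away. Now I'll close the gap gently.

```bash
python3 -m pendant '[{"dp":[0.2,0.06,0],"spin":0},{"dp":[0.3,0.1,0],"spin":0},{"dp":[0.4,0.13,0],"spin":0},{"dp":[0.5,0.16,0],"spin":0},{"dp":[0.57,0.18,0],"spin":0},{"dp":[0.63,0.2,0],"spin":0},{"dp":[0.7,0.22,0],"spin":0},{"dp":[0.7,0.22,0],"spin":0},{"dp":[0.7,0.22,0],"spin":0},{"dp":[0.7,0.22,0],"spin":0}]' -1 60
```

```text
time: 4.3
position: [0.3782, 0.2649, 0.0987]
orientation: [-3.141, -0.0, 1.876]
contact_force: [-0.2, 0.4, -0.1]
width: 0.0882
grip_force: 0.0
```

```bash
python3 -m pendant '[{"dp":[0.1,0.03,0],"spin":0},{"dp":[0.2,0.06,0],"spin":0},{"dp":[0.3,0.1,0],"spin":0},{"dp":[0.35,0.11,0],"spin":0},{"dp":[0.4,0.13,0],"spin":0},{"dp":[0.45,0.14,0],"spin":0},{"dp":[0.5,0.16,0],"spin":0},{"dp":[0.5,0.16,0],"spin":0},{"dp":[0.5,0.16,0],"spin":0},{"dp":[0.5,0.16,0],"spin":0}]' -1 60
```

```text
time: 5.3
position: [0.3789, 0.2651, 0.0969]
orientation: [-3.131, 0.001, 1.877]
contact_force: [-11.9, -5.6, 3.4]
width: 0.0879
grip_force: 6.4
```

There is contact at about 13 N on the finger. I'll lift slowly, with slightly more inward pressure.

```bash
python3 -m pendant '[{"dp":[0.1,0.03,0],"spin":0},{"dp":[0.1,0.03,0.3],"spin":0},{"dp":[0.1,0.03,0.6],"spin":0},{"dp":[0.1,0.03,1],"spin":0},{"dp":[0.1,0.03,1.4],"spin":0},{"dp":[0.1,0.03,1.8],"spin":0},{"dp":[0.1,0.03,2.2],"spin":0},{"dp":[0.1,0.03,2.6],"spin":0},{"dp":[0.1,0.03,3],"spin":0},{"dp":[0.1,0.03,3],"spin":0}]' -1 60
cat > ptr.py <<'E'
from h import *
t=eyes.camera_model("top"); s=eyes.camera_model("scene")
def red(im,x0,x1,y0,y1,lo=(0,130,60),hi=(8,255,255)):
    h=cv2.cvtColor(im,cv2.COLOR_RGB2HSV)[y0:y1,x0:x1]; y,x=np.nonzero(cv2.inRange(h,lo,hi)); return (x.mean()+x0,y.mean()+y0,len(x)) if len(x) else None
T=eyes.get_image("top");S=eyes.get_image("scene");np.save("T.npy",T);np.save("S.npy",S)
a=red(T,115,155,195,222);b=red(S,150,185,205,260);print(a,b)
if a and b: print(*two(ray(t,*a[:2]),ray(s,*b[:2])))
E
python3 ptr.py
```

```text
time: 6.3
position: [0.379, 0.2651, 0.1263]
orientation: [-3.129, 0.001, 1.877]
contact_force: [-14.0, -6.6, 1.5]
width: 0.0881
grip_force: 8.0
(np.float64(134.0), np.float64(207.27272727272728), 11) (np.float64(167.3030303030303), np.float64(240.27272727272728), 33)
[0.42220632 0.41704723 0.13652827] 0.000572587339838044
```

The window rose about 25 mm with the finger, with slight slip. I'll continue.

```bash
python3 -m pendant '[{"dp":[0.1,0.03,0.2],"spin":0},{"dp":[0.15,0.05,0.6],"spin":0},{"dp":[0.15,0.05,1],"spin":0},{"dp":[0.15,0.05,1.4],"spin":0},{"dp":[0.15,0.05,1.9],"spin":0},{"dp":[0.15,0.05,2.4],"spin":0},{"dp":[0.15,0.05,2.9],"spin":0},{"dp":[0.15,0.05,3.4],"spin":0},{"dp":[0.15,0.05,3.8],"spin":0},{"dp":[0.15,0.05,4],"spin":0}]' -1 60
python3 ptr.py
```

```text
time: 7.4
position: [0.379, 0.2651, 0.1651]
orientation: [-3.124, 0.001, 1.877]
contact_force: [-16.3, -7.1, -2.7]
width: 0.0879
grip_force: 8.4
None (np.float64(166.37037037037038), np.float64(229.59259259259258), 27)
```

```bash
cat > lev.py <<'E'
from h import *
s=eyes.camera_model("scene");a=np.radians(17.5);ex=np.array([np.cos(a),np.sin(a),0]);ey=np.array([-np.sin(a),np.cos(a),0])
def blob(h,lo,hi,x0,x1,y0,y1):
    y,x=np.nonzero(cv2.inRange(h[y0:y1,x0:x1],lo,hi)); return x.mean()+x0,y.mean()+y0,len(x)
def onp(u,v,n=.525):
    o,d=ray(s,u,v);q=o+d*(n-o@ex)/(d@ex);return (q@ey).round(4),q[2].round(4)
def lev(S):
    h=cv2.cvtColor(S,cv2.COLOR_RGB2HSV)
    r=blob(h,(0,130,60),(8,255,255),158,185,205,255);y=blob(h,(22,140,80),(34,255,255),153,168,217,234)
    print("ptr",np.round(r,1),onp(*r[:2]),"mark",np.round(y,1),onp(*y[:2]))
if __name__=="__main__":
    lev(np.load("scene.npy"));lev(np.load("S.npy"))
E
python3 lev.py
python3 - <<'E'
from h import *
S=np.load("S.npy");cv2.imwrite("pics/s2.png",cv2.resize(S[180:270,110:230,::-1],(800,600),interpolation=cv2.INTER_CUBIC))
E
```

```text
ptr [168.4 247.1  33. ] (np.float64(0.2731), np.float64(0.1133)) mark [160.7 225.9  15. ] (np.float64(0.3009), np.float64(0.2099))
ptr [166.4 229.6  27. ] (np.float64(0.2751), np.float64(0.18)) mark [160.5 226.   14. ] (np.float64(0.3017), np.float64(0.21))
```

View pics/s2.png

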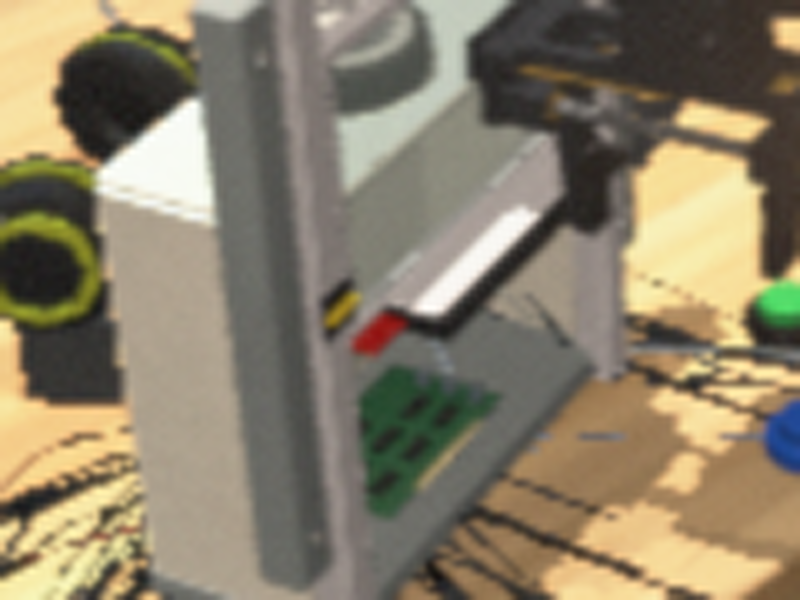

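The scene crop shows the red pointer at (380,335), below the yellow mark at (343,310), with the finger on the lip's front edge near (590,215). About 28 mm is left to go.

```bash
python3 -m pendant '[{"dp":[0,0,0.3],"spin":0},{"dp":[0,0,0.7],"spin":0},{"dp":[0,0,1.1],"spin":0},{"dp":[0,0,1.5],"spin":0},{"dp":[0,0,1.9],"spin":0},{"dp":[0,0,2.2],"spin":0},{"dp":[0,0,2.5],"spin":0},{"dp":[0,0,2.7],"spin":0},{"dp":[0,0,2.7],"spin":0},{"dp":[0,0,2.7],"spin":0}]' -1 60
python3 -c "
from lev import *
S=eyes.get_image('scene');np.save('S.npy',S);lev(S)"
```

```text
time: 8.5
position: [0.379, 0.2651, 0.1921]
orientation: [-3.124, 0.001, 1.877]
contact_force: [-17.8, -7.6, 0.3]
width: 0.0877
grip_force: 10.0
ptr [166.2 221.9  28. ] (np.float64(0.2721), np.float64(0.2059)) mark [160.5 226.   14. ] (np.float64(0.3017), np.float64(0.21))
```

```bash
python3 -m pendant '[{"dp":[0,0,0.1],"spin":0},{"dp":[0,0,0.2],"spin":0},{"dp":[0,0,0.3],"spin":0},{"dp":[0,0,0.3],"spin":0},{"dp":[-0.7,-0.22,0.3],"spin":0},{"dp":[-1.5,-0.47,0.3],"spin":0},{"dp":[-2.9,-0.9,0.3],"spin":0},{"dp":[-4.8,-1.5,0.3],"spin":0},{"dp":[-6.7,-2.1,0.3],"spin":0},{"dp":[-6.7,-2.1,0.3],"spin":0}]' -1 60
python3 -c "
from lev import *
S=eyes.get_image('scene');np.save('S.npy',S);lev(S)"
python3 ptr.py
python3 - <<'E'
from h import *
T=np.load("T.npy");S=np.load("S.npy")
a=cv2.resize(T[170:230,90:210,::-1],(800,400),interpolation=cv2.INTER_CUBIC)
b=cv2.resize(S[205:245,140:200,::-1],(300,200),interpolation=cv2.INTER_CUBIC)
c=np.zeros((600,800,3),np.uint8);c[:400]=a;c[400:,:300]=b;W=eyes.get_image("wrist");np.save("w3.npy",W);c[400:,310:577]=cv2.resize(W[...,::-1],(267,200));cv2.imwrite("pics/ts.png",c)
E
```

```text
time: 9.55
position: [0.3176, 0.2461, 0.199]
orientation: [3.14, -0.0, 1.877]
contact_force: [0.9, 0.3, 0.1]
width: 0.0879
grip_force: 0.0
ptr [166.2 221.   26. ] (np.float64(0.272), np.float64(0.2087)) mark [160.9 225.8  15. ] (np.float64(0.2996), np.float64(0.2093))
(np.float64(126.97368421052632), np.float64(207.6315789473684), 38) (np.float64(166.19230769230768), np.float64(221.03846153846155), 26)
[0.41936471 0.4151662  0.20702358] 0.0030214504441985544
```

View pics/ts.png

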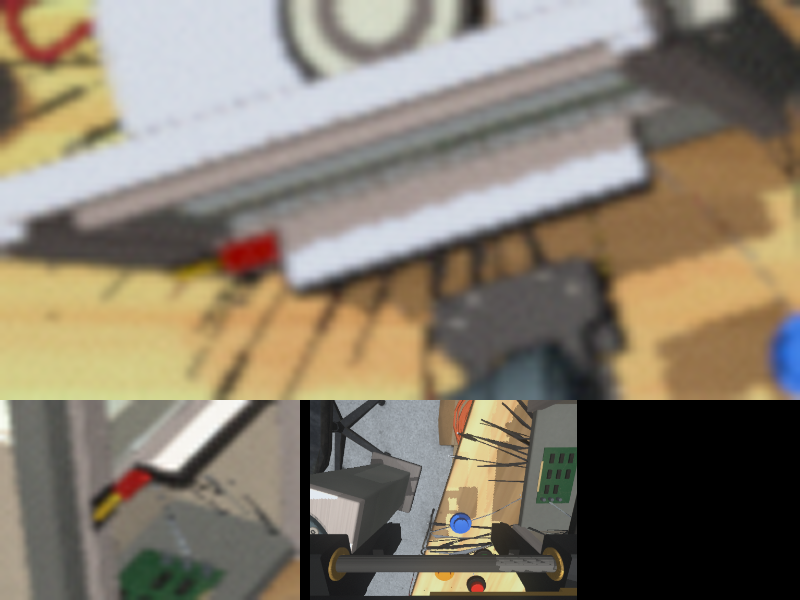

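The pointer (top-part crop (250,252), scene inset (130,485)) lines up end to end with the yellow mark. The measured heights are 0.2087 against 0.2093, so the window is set and the fingers are clear. Now for the green button: shut the gripper, turn it away from the box and move over.

```bash
python3 -m pendant '[{"dp":[0,-1,0],"spin":8},{"dp":[0,-3,0],"spin":16},{"dp":[0,-5,0],"spin":24},{"dp":[0,-7,0],"spin":32},{"dp":[0,-9,0],"spin":40},{"dp":[0.5,-11,0],"spin":48},{"dp":[1.5,-12.5,0],"spin":56},{"dp":[3,-13.5,0],"spin":64},{"dp":[4.5,-13.8,0],"spin":72},{"dp":[6,-13.8,0],"spin":80}]' 1 30
python3 -m pendant '[{"dp":[1.5,0,-2],"spin":5},{"dp":[3.5,0,-4],"spin":10},{"dp":[5.5,0,-6],"spin":10},{"dp":[7,0,-8],"spin":10},{"dp":[7.4,0,-10],"spin":10},{"dp":[7.4,0,-11.5],"spin":10},{"dp":[7.4,0,-13],"spin":10},{"dp":[7.4,0,-13.8],"spin":10},{"dp":[7.4,0,-13.8],"spin":10},{"dp":[7.4,0,-13.8],"spin":10}]' 1 30
python3 - <<'E'
from h import *
W,m=snap("wrist");S=eyes.get_image("scene");s=get_state();p=np.array(s["position"]);print(s["time"],p,np.degrees(s["orientation"]),s["contact_force"])
print("tip in wrist",proj(m,p))
h=cv2.cvtColor(W,cv2.COLOR_RGB2HSV)
for n,ms in(("g",cv2.inRange(h,(40,80,40),(85,255,255))),("r",cv2.inRange(h,(0,150,60),(8,255,255)))):
    k,l,st,c=cv2.connectedComponentsWithStats(ms)
    for i in range(1,k):
        if st[i,4]>60: print(n,st[i],c[i].round(0),plane(m,*c[i],.022).round(4))
c=np.zeros((384,800,3),np.uint8);c[:,:512]=W[...,::-1];c[:280,520:800]=cv2.resize(S[180:270,180:270,::-1],(280,280));cv2.imwrite("pics/b.png",c)
from lev import lev
lev(S)
E
```

```text
time: 10.75
position: [0.3804, 0.1075, 0.1989]
orientation: [-3.141, 0.001, -3.006]
contact_force: [-0.1, 0.5, -0.5]
width: 0.0101
grip_force: 0.0
time: 11.75
position: [0.4533, 0.1082, 0.061]
orientation: [-3.141, 0.0, -2.836]
contact_force: [0.2, -0.4, -0.5]
width: 0.0003
grip_force: 0.0
11.85 [0.45362536 0.10826185 0.06150846] [-1.79970513e+02  8.59675352e-02 -1.62490909e+02] [-0.53171777 -0.37761475 -0.96901853]
tip in wrist (np.float64(261.4288029047949), np.float64(254.9287355822583))
g [ 243  201   49   49 1494] [267. 221.] [0.4498 0.1106 0.022 ]
g [457 352  50  24 693] [479. 361.] [0.5068 0.2899 0.022 ]
r [ 117  182   54   51 2097] [144. 207.] [0.4642 0.0356 0.022 ]
ptr [166.  221.1  25. ] (np.float64(0.2728), np.float64(0.209)) mark [161. 226.  13.] (np.float64(0.2994), np.float64(0.2085))
```

View pics/b.png

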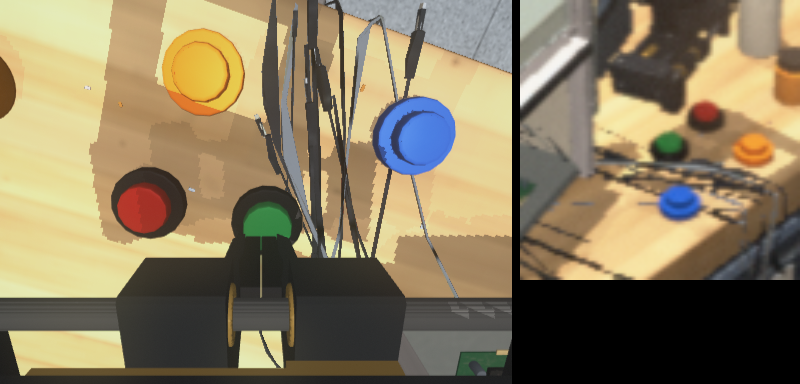

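The wrist view shows the green button at (267,225) directly under the shut tips, the red one clear at (144,207), and the window still at its mark. Press and release.

```bash
python3 -m pendant '[{"dp":[0,0.2,-2],"spin":0},{"dp":[0,0.2,-3.5],"spin":0},{"dp":[0,0.2,-4],"spin":0},{"dp":[0,0.2,-4.3],"spin":0},{"dp":[0,0.2,-4.5],"spin":0},{"dp":[0,0.2,-4.7],"spin":0},{"dp":[0,0.2,-4.8],"spin":0},{"dp":[0,0.2,-4.8],"spin":0},{"dp":[0,0.2,-4.8],"spin":0},{"dp":[0,0.2,-4.8],"spin":0}]' 1 30
```

```text
time: 12.85
position: [0.4528, 0.1104, 0.0159]
orientation: [-3.141, -0.001, -2.835]
contact_force: [-16.4, -1.4, 38.2]
width: 0.0008
grip_force: 19.1
```

```bash
python3 -m pendant '[{"dp":[0,0,1],"spin":0},{"dp":[0,0,3],"spin":0},{"dp":[0,0,6],"spin":0},{"dp":[0,0,9],"spin":0},{"dp":[-2,0,12],"spin":0},{"dp":[-5,0,15],"spin":0},{"dp":[-8,0,18],"spin":0},{"dp":[-10,0,19],"spin":0},{"dp":[-10,0,19],"spin":0},{"dp":[-10,0,19],"spin":0}]' 1 30
python3 - <<'E'
from h import *
from lev import lev
S=eyes.get_image("scene");lev(S);T=eyes.get_image("top");s=get_state();print(s["time"],s["position"],s["contact_force"])
T0=np.load("top.npy");d=np.abs(T.astype(int)-T0).max(2)[180:215,225:420];print("changed right-hand bench px",(d>60).sum())
cv2.imwrite("pics/end.png",cv2.resize(S[120:300,70:310,::-1],(800,600),interpolation=cv2.INTER_CUBIC))
E
```

```text
time: 13.85
position: [0.3537, 0.1103, 0.2033]
orientation: [-3.141, 0.003, -2.836]
contact_force: [0.2, -0.7, -0.3]
width: 0.0005
grip_force: 0.0
ptr [166.2 221.   26. ] (np.float64(0.272), np.float64(0.2087)) mark [160.8 225.8  16. ] (np.float64(0.3002), np.float64(0.2096))
13.95 [0.35339125 0.11017588 0.20235347] [0.30987481 0.40842544 0.42853084]
changed right-hand bench px 46
```

View pics/end.png

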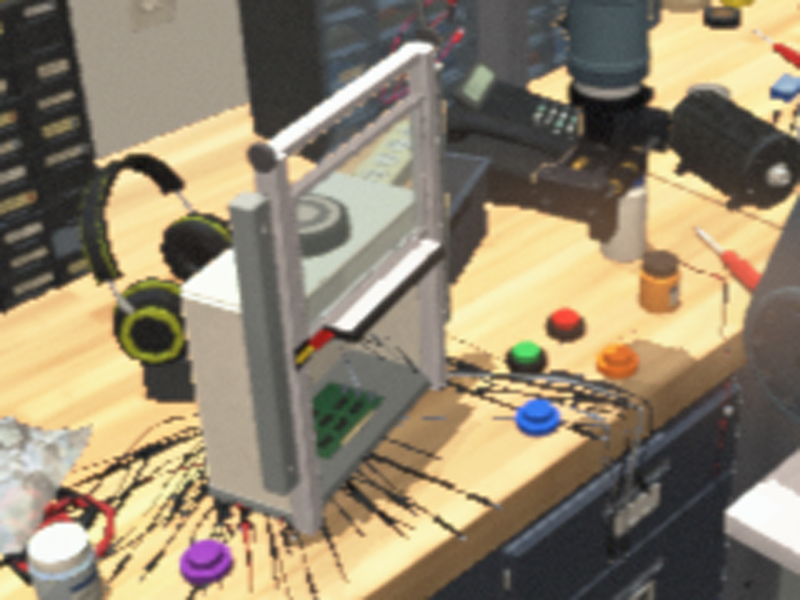

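The final picture shows the pointer and mark in one line at (315,345), the green button released at (526,352), the bystanders in their places and the arm clear. Handing in.

```bash
python3 -c "
from plant import ticket
print(ticket.job_done())"
```

```text
the job is handed in; nothing more can be done
None
```

I raised the window until its pointer was level with the mark (about 1 mm apart by camera), then pressed and released the green button and handed the job in at about 14 s; no verdict came back. The tool can only point down, so I pushed on the rubber's lower front edge with the back of one finger, tips just below the lip, not on its underside.

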